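# Gauge a spindle bush on the taper and put it in its till

### The arm

A 6-joint arm with a two-finger parallel gripper is mounted at the origin on a cart in front of the work surface, level with it; the furniture and walls round the work are solid. World frame = base frame: x ahead of the robot, y to its left, z up, the work surface at z = 0. Lengths are in mm, angles in degrees, forces in N, time in s.
With the tool pointing down it reaches from about 350 to 850 mm from the base axis. Payload 8.1 kg.
Tool frame: the origin (TCP) lies at the very end of the fingers, on their centre line; the grasp point (between the pads) lies 19 mm behind it; z points along the fingers, y is the direction in which the jaws open and shut (so a half turn about z gives the same grasp; the last joint's range is limited). The gripper opens to 85 mm and grips with 20 to 120 N. Pads are 22 mm wide; open, the fingers measure 114 mm over their backs; the gripper's body (76 mm by 85 mm) begins 54 mm behind the grasp point. The pads swing forward as they close: fully open they stand 13 mm farther back than shut.
Start: joints at [66.784, 7.471, 85.268, -0, 87.261, -4.893], TCP at [188.604, 569.591, 231.292] pointing down, gripper open.
Joint ranges: [-169.43, 169.43], [-51.17, 129.36], [1.28, 143.12], [-76.62, 256.62], [0, 156.53], [-152.29, 152.29]. Speed limits (degrees/s): [136.94, 136.94, 159.86, 180, 180, 180].

### API

Orientations are given as [roll, pitch, yaw] about the fixed x, y, z axes, in that order (R = Rz(yaw) Ry(pitch) Rx(roll)).
In Python, from bench import r gives the robot as it stands.
- The arm moves only by the shell command python3 -m jog 'ROWS' [OPENING] [FORCE]. ROWS is JSON, a list of rows, each a list of 6 numbers: the shift along the tool's x, y, z normalised to -1 to 1, where 1 is 0.25 m, then the turn, a rotation vector about the tool's x, y, z normalised to -1 to 1, where 1 is pi rad. In form: [[x, y, z, ax, ay, az], ...]. A call has 1 to 10 rows; each row is the pose to reach, as a shift and turn from the pose commanded when the call began, along the tool's axes at that moment, turning the shorter way round; what a row does not reach only later rows make up. A row lasts 1/10 s, in which the tool goes at most 50 mm and 8.59 degrees, less where a joint would pass 70% of its speed; a pose out of reach is approached as far as the arm can. A call with a number of a shift or a turn outside -1 to 1 is refused whole. A call with a gripper value outside its range is refused whole. OPENING is the opening, from 0 (shut) to 1 (fully open), set as the call begins (- or left out, the last holds). The fingers move at their own pace and stop on an object; FORCE is the grip in N (left out, the last holds). Time passes only in rows, so rows that repeat a pose let the fingers close. It gives the time, the measured TCP pose, the force and the opening at its end, in the units of the state.
- r.sense(): the state, without advancing time (a new reading comes with each control period).
- r.snapshot(name): name is "scene" or "top" or "wrist"; returns a dict with "pixels" (480x640x3 uint8, red, green, blue), "intrinsics" (3x3 intrinsics, pixels), "extrinsics" (4x4, takes a point from camera to world coordinates). Camera axes: x right, y down, z forward; pixel columns grow to the right and rows downward; lengths in mm; the calibration is good to about 2 mm. A picture is of the moment at which its call begins. There is no depth.
- r.hand_in(): hands the job in, once; it reports no verdict.
The state is a dict: "time": time; "joint_pos": joint angles; "qd": joint speeds; "joint_efforts": joint torques, N m; "tool_pos": TCP position; "tcp_rot": TCP orientation; "ft_force": force on the tool from outside, world axes, zero at the start; "wrist_torque": the same for the moment, N m; "finger_gap": finger opening in mm.
Only numpy, scipy, OpenCV 4.12 (cv2) and the standard library are available. Lean on these libraries where they do the work, as an engineer would, in place of code of your own. Each camera call takes 0.05 s, during which the arm holds its last target.

### The job

Take the steel bush that stands beside the taper gauge and slide it straight down the cone until it stops, holding it home and level for at least half a second with a light, steady push of about 5 to 10 N (never forced on). See which mark its lower edge stops nearest to (one, two or three lines), then draw it off again and stand it upright in the till with the same number of brass tacks. Leave the other two bushes, the calliper and the tin where they are.

Things in the scene. Friction and masses are not known exactly. Their poses are not given: they have to be found in the camera images.
- cone (a point): foot of the taper gauge's upright steel cone: the point on its axis at the top of a round flange (diameter 62, 24 above the bench) on a fixed 110 x 110 x 18 beech board; z up. The cone tapers evenly from diameter 36 here to 14 at 55 mm up. A bush held 1 mm off the axis binds on one side and stops 5 mm too high: home is within 1 mm of the axis. Over 25 N of contact (some 15 N of push) is forcing it
- nose (a point): rounded nose (tip) of the cone, on its axis 61 mm above the cone's foot, 85 mm above the bench; fixed
- line_1 (a point): mark on the cone: one engraved black line; the point lies on the cone's axis at the height of the (topmost) line, 40 mm above the cone's foot, where the cone's diameter is 20. A centred bush of nominal bore 20 stops with its lower edge within 4 mm above or below this point, nearer to it than to the other marks
- line_2 (a point): mark on the cone: two black lines close together; the point lies on the cone's axis at the height of the (topmost) line, 27.5 mm above the cone's foot, where the cone's diameter is 25. A centred bush of nominal bore 25 stops with its lower edge within 4 mm above or below this point, nearer to it than to the other marks
- line_3 (a point): mark on the cone: three black lines close together; the point lies on the cone's axis at the height of the (topmost) line, 15 mm above the cone's foot, where the cone's diameter is 30. A centred bush of nominal bore 30 stops with its lower edge within 4 mm above or below this point, nearer to it than to the other marks
- bush_a_mid (a point): one of three steel bushes (plain tubes) that look alike: outside diameter 40, height 32, upright, 0.1 to 0.2 kg, nominal bore 20, 25 or 30 but bored up to 1 mm over or under it, to be found on the gauge. The one within 150 mm of the cone is to be gauged; the other two, over 200 mm from it, stay. The point is the bush's centre, half-way up on its axis z
- bush_b_mid (a point): one of three steel bushes (plain tubes) that look alike: outside diameter 40, height 32, upright, 0.1 to 0.2 kg, nominal bore 20, 25 or 30 but bored up to 1 mm over or under it, to be found on the gauge. The one within 150 mm of the cone is to be gauged; the other two, over 200 mm from it, stay. The point is the bush's centre, half-way up on its axis z
- bush_c_mid (a point): one of three steel bushes (plain tubes) that look alike: outside diameter 40, height 32, upright, 0.1 to 0.2 kg, nominal bore 20, 25 or 30 but bored up to 1 mm over or under it, to be found on the gauge. The one within 150 mm of the cone is to be gauged; the other two, over 200 mm from it, stay. The point is the bush's centre, half-way up on its axis z
- bay_1 (a point): fixed beech till (open tray) with one brass tack on its near rim, for the bush that stops nearest to one line. Outside 110 (its x) x 84 (its y) x 24 high, inside 96 x 70. The point is the centre of its inner floor, 17 mm below the rim, 16 above the bench. The tills stand side by side in any order on a 9 mm ply board, 100 mm apart along y
- bay_2 (a point): fixed beech till (open tray) with two brass tacks on its near rim, for the bush that stops nearest to two lines. Outside 110 (its x) x 84 (its y) x 24 high, inside 96 x 70. The point is the centre of its inner floor, 17 mm below the rim, 16 above the bench. The tills stand side by side in any order on a 9 mm ply board, 100 mm apart along y
- bay_3 (a point): fixed beech till (open tray) with three brass tacks on its near rim, for the bush that stops nearest to three lines. Outside 110 (its x) x 84 (its y) x 24 high, inside 96 x 70. The point is the centre of its inner floor, 17 mm below the rim, 16 above the bench. The tills stand side by side in any order on a 9 mm ply board, 100 mm apart along y
- calliper: slide calliper lying flat on the bench beyond the gauge, 62 x 164 x 8; to be left alone
- tin: small round tin, diameter 48, height 38, standing to the right of the tills; to be left alone
Mind the look-alikes: they are no part of the job. Leave any red look-alike of the part that bears bush_b_mid alone.

How it is judged:
By the outcome, as a careful person would: the job done as asked, in the order asked, and still so for the second after the job is handed in, with the robot touching nothing.
It also fails if it takes over 48 s, if anything falls off the work surface, if the arm or the gripper's body presses on something with over 40 N, if the wrist force passes 120 N, or if a joint passes its speed limit or range.

## Working session

There is one attempt and no reset: what is moved stays moved. The work goes in short steps, Python scripts to look and compute and a shell command to move; the robot and the scene stay as the last step left them, time stands still between calls to the robot, and variables do not carry over. Pictures are saved under pics/ and viewed, and the job is handed in when it is done.

```bash
ls; mkdir -p pics; python3 - <<'E'
from bench import r
import cv2,numpy as np
print(r.sense())
for n in ["scene","top","wrist"]:
    s=r.snapshot(n)
    cv2.imwrite(f"pics/{n}0.png",s["pixels"][:,:,::-1])
    np.savez(f"{n}0.npz",**s)
    print(n,np.array(s["intrinsics"]).round(1).tolist(),np.array(s["extrinsics"]).round(3).tolist())
E
```

```text
pics
{'time': 0.0, 'joint_pos': array([ 6.67863878e+01,  7.51416416e+00,  8.53308138e+01,  3.94780986e-04,
        8.72620796e+01, -4.89233465e+00]), 'qd': array([-0.01120823,  0.09494303, -0.13778999,  0.13967782,  0.04791487,
       -0.02155352]), 'joint_efforts': array([-1.42778888e-03, -5.69384551e+01, -5.00552917e+01, -5.07595832e-04,
        1.48698053e-02,  1.40208246e-05]), 'tool_pos': array([188.35360707, 569.07647506, 230.23957538]), 'tcp_rot': array([-1.79893366e+02, -9.52310703e-03,  1.61678694e+02]), 'ft_force': array([ 0.04101229, -0.35582338,  0.25307267]), 'wrist_torque': array([ 0.00360185, -0.01044868,  0.01304958]), 'finger_gap': 85.41318065248504}
scene [[539.5, 0.0, 314.0], [0.0, 539.5, 243.6], [0.0, 0.0, 1.0]] [[-0.889, -0.318, 0.33, 286.961], [-0.458, 0.604, -0.652, 717.569], [0.008, -0.731, -0.682, 890.301], [0.0, 0.0, 0.0, 1.0]]
top [[462.7, 0.0, 317.9], [0.0, 462.7, 240.6], [0.0, 0.0, 1.0]] [[-0.002, -0.988, 0.157, 461.868], [-1.0, -0.001, -0.019, -37.502], [0.018, -0.157, -0.987, 1431.573], [0.0, 0.0, 0.0, 1.0]]
wrist [[334.3, 0.0, 316.8], [0.0, 334.3, 235.7], [0.0, 0.0, 1.0]] [[0.314, 0.906, 0.282, 116.412], [0.949, -0.3, -0.095, 594.168], [-0.002, 0.298, -0.955, 374.368], [0.0, 0.0, 0.0, 1.0]]
```

View pics/scene0.png

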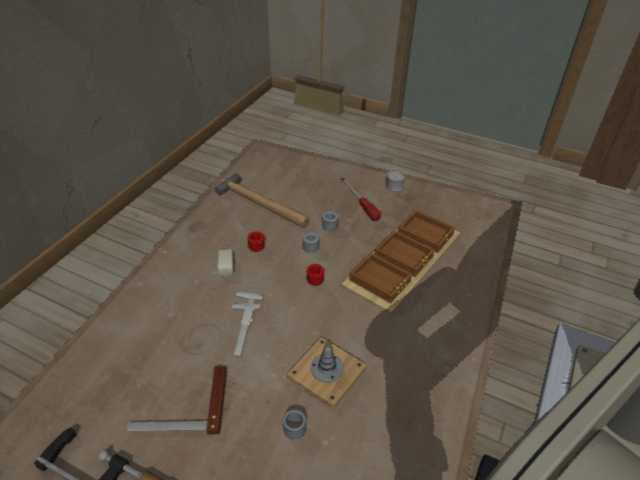

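View pics/top0.png

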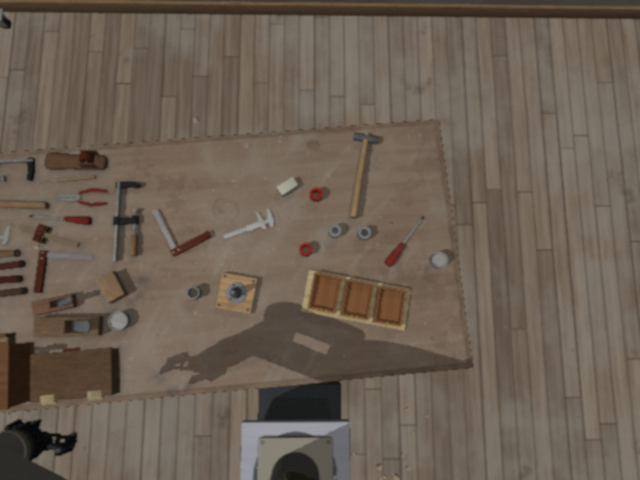

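View pics/wrist0.png

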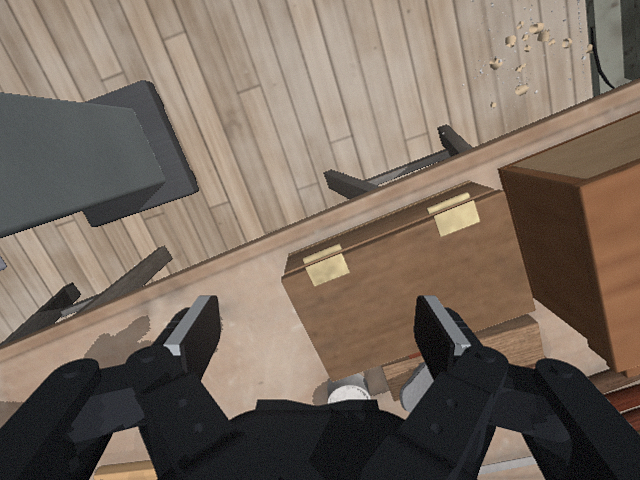

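The scene view shows the gauge at (327,365), and the grey bush beside it at (294,424). Two grey bushes stand far from it at (311,242) and (330,220), with red look-alikes at (256,241) and (316,274). The tills run from (379,277) to (428,232). The top view agrees, with the bush at (194,293), the cone at (237,291) and the tills at (325,293) to (391,304).

```bash
cat > h.py <<'E'
import numpy as np,cv2
def ray(s,u,v):
    K=np.array(s["intrinsics"]);E=np.array(s["extrinsics"])
    d=E[:3,:3]@np.linalg.solve(K,[u,v,1.]);return E[:3,3],d
def atz(s,u,v,z):
    o,d=ray(s,u,v);return o+d*(z-o[2])/d[2]
def proj(s,p):
    K=np.array(s["intrinsics"]);E=np.array(s["extrinsics"])
    c=E[:3,:3].T@(np.array(p,float)-E[:3,3]);q=K@c;return q[:2]/q[2]
def crop(s,x0,y0,x1,y1,f,name):
    im=s["pixels"][y0:y1,x0:x1,::-1]
    im=cv2.resize(im,None,fx=f,fy=f,interpolation=cv2.INTER_CUBIC);cv2.imwrite(name,im);print(name,im.shape)
E
python3 - <<'E'
from h import *
t=np.load("top0.npz");s=np.load("scene0.npz")
for n,p,z in [("bush",(194,293),16),("cone",(237,291),60),("b2",(335,231),16),("b3",(365,233),16),("till",(325,293),20),("till",(358,298),20),("till",(391,304),20),("tin",(440,259),19)]:
    print(n,atz(t,*p,z).round())
for n,p,z in [("bush",(294,424),16),("conefoot",(327,368),24),("nose",(327,346),85)]:
    print(n,atz(s,*p,z).round())
crop(s,260,320,390,450,5,"pics/s1.png")
crop(s,330,190,480,310,5,"pics/s2.png")
E
```

```text
bush [525. 312.  16.]
cone [529. 175.  60.]
b2 [ 717. -117.   16.]
b3 [ 710. -211.   16.]
till [525. -85.  20.]
till [ 509. -185.   20.]
till [ 491. -285.   20.]
tin [ 629. -441.   19.]
bush [529. 309.  16.]
conefoot [527. 184.  24.]
nose [531. 180.  85.]
pics/s1.png (650, 650, 3)
pics/s2.png (600, 750, 3)
```

View pics/s1.png

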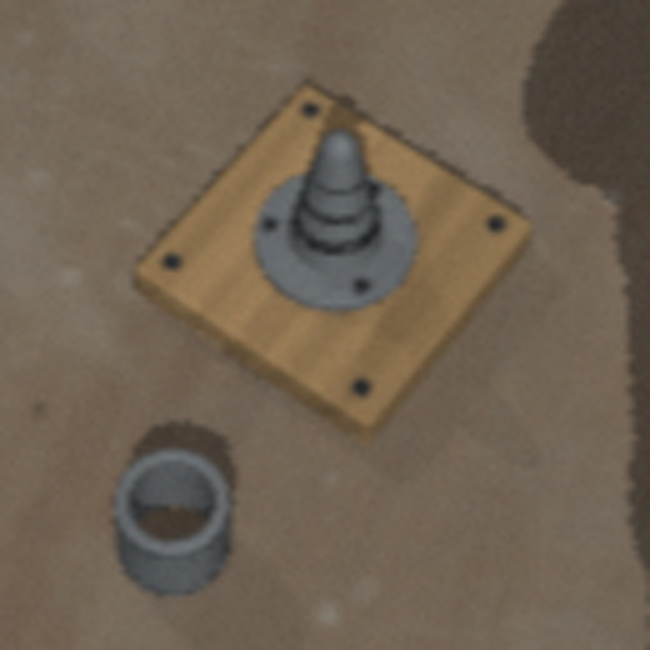

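View pics/s2.png

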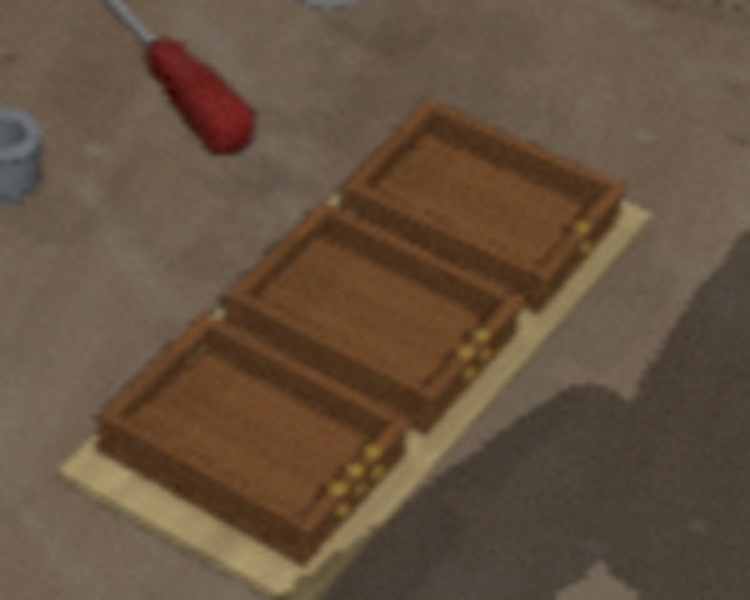

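The till nearest the gauge shows three tacks, the middle one two and the far one one. The bush at scene (294,424) is the only one within 150 mm of the cone, at about (527,310). I'll take a closer look with the wrist camera, using a helper to work out the moves.

```bash
cat > plan.py <<'E'
# usage: plan.py X Y Z YAW [set]  -> row from commanded pose; state in cmd.json
import sys,json,os
import numpy as np
from scipy.spatial.transform import Rotation as R
f="cmd.json"
c=json.load(open(f)) if os.path.exists(f) else [188.604,569.591,231.292,161.68]
t=[float(a) for a in sys.argv[1:5]]
y=np.radians(c[3]);ax=np.array([[np.cos(y),np.sin(y),0],[np.sin(y),-np.cos(y),0],[0,0,-1]])
d=np.array(t[:3])-c[:3]
row=(ax@d/250).round(4);dy=(t[3]-c[3]+180)%360-180;a=round(-dy/180,4)
n=[ax.T@(row*250)+np.array(c[:3])][0].tolist()+[c[3]-a*180]
print("row",row.tolist(),"az",a,"rows>=",max(np.linalg.norm(d)/50,abs(dy)/8.59).__round__(1),"->",np.round(n,2))
json.dump(n,open(f,"w"))
E
python3 plan.py 370 404 215 125.7; python3 plan.py 527 262 200 80.3
```

```text
row [-0.897, -0.4007, 0.0652] az 0.1999 rows>= 4.9 -> [370.   404.01 214.99 125.7 ]
row [-0.8277, 0.1785, 0.06] az 0.2522 rows>= 5.3 -> [526.98 262.   199.99  80.3 ]
```

```bash
python3 -m jog '[[-0.897,-0.4007,0.0652,0,0,0.1999],[-0.897,-0.4007,0.0652,0,0,0.1999],[-0.897,-0.4007,0.0652,0,0,0.1999],[-0.897,-0.4007,0.0652,0,0,0.1999],[-0.897,-0.4007,0.0652,0,0,0.1999],[-0.897,-0.4007,0.0652,0,0,0.1999]]' && python3 -m jog '[[-0.8277,0.1785,0.06,0,0,0.2522],[-0.8277,0.1785,0.06,0,0,0.2522],[-0.8277,0.1785,0.06,0,0,0.2522],[-0.8277,0.1785,0.06,0,0,0.2522],[-0.8277,0.1785,0.06,0,0,0.2522],[-0.8277,0.1785,0.06,0,0,0.2522],[-0.8277,0.1785,0.06,0,0,0.2522],[-0.8277,0.1785,0.06,0,0,0.2522]]'
python3 - <<'E'
from bench import r
from h import *
s=r.snapshot("wrist");np.savez("w1.npz",**s);cv2.imwrite("pics/w1.png",s["pixels"][:,:,::-1]);print(r.sense()["tool_pos"],r.sense()["tcp_rot"],r.sense()["ft_force"])
E
```

```text
time: 0.75
tool_pos: [373.5, 399.9, 214.2]
tcp_rot: [-179.9, 0.1, 125.3]
ft_force: [-0.2, 0.8, 0.1]
finger_gap: 85.5
time: 1.55
tool_pos: [526.5, 262.5, 199.8]
tcp_rot: [-180.0, 0.0, 80.4]
ft_force: [-0.8, 0.2, 1.0]
finger_gap: 85.2
[526.49828202 262.61868974 199.90584233] [-1.79985081e+02 -3.45161423e-04  8.04485375e+01] [ 0.04634    -0.86522698  0.10575698]
```

View pics/w1.png

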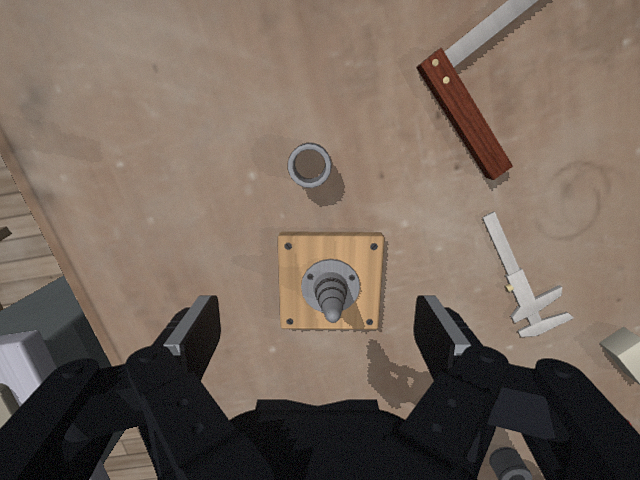

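The wrist view shows the grey bush at (309,165) and the gauge with its nose at (333,315) and flange at (331,290). Both are well placed for measuring.

```bash
python3 - <<'E'
from h import *
s=np.load("w1.npz")
crop(s,265,120,405,345,2.6*1.0,"pics/w1c.png")
for n,p,z in [("bushtop",(309,165),32),("flange",(331,288),24),("nose",(332.5,316),85)]: print(n,atz(s,*p,z).round(1))
# board corners at z=18
for p in [(278,233),(384,233),(280,331),(381,331)]: print(atz(s,*p,18).round(1))
E
```

```text
pics/w1c.png (585, 364, 3)
bushtop [527.4 310.6  32. ]
flange [527.9 180.6  24. ]
nose [527.3 183.8  85. ]
[484.  247.6  18. ]
[590.4 229.7  18. ]
[463.2 134.7  18. ]
[574.8 115.9  18. ]
```

View pics/w1c.png

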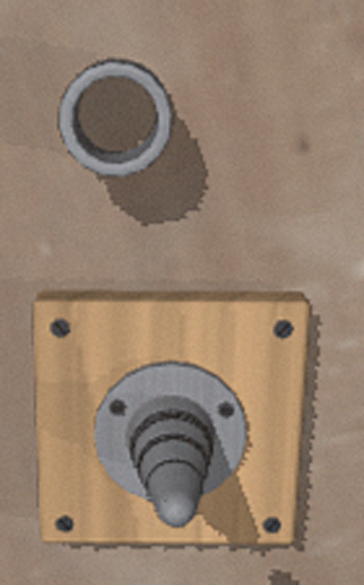

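```bash
python3 - <<'E'
from h import *
s=dict(np.load("w1.npz"))
f=6
im0=s["pixels"][:,:,::-1]
x0,y0,x1,y1=285,255,385,330
a=cv2.resize(im0[y0:y1,x0:x1],None,fx=f,fy=f,interpolation=cv2.INTER_CUBIC)
def dr(c,z,r,col):
    th=np.linspace(0,2*np.pi,90);P=np.array([proj(s,(c[0]+r*np.cos(t),c[1]+r*np.sin(t),z)) for t in th])
    cv2.polylines(a,[((P-[x0,y0]+.5)*f).astype(int)],True,col,1)
c=(528,182)
dr(c,24,31,(0,255,0));dr(c,24+55,7,(0,0,255));dr(c,64,10,(255,0,0));dr(c,51.5,12.5,(255,0,0));dr(c,39,15,(255,0,0))
cv2.imwrite("pics/w1o.png",a)
x0,y0,x1,y1=280,140,340,200
a=cv2.resize(im0[y0:y1,x0:x1],None,fx=f,fy=f,interpolation=cv2.INTER_CUBIC)
dr((527.4,310.8),32,20,(0,255,0));dr((527.4,310.8),32,15,(0,0,255));dr((527.4,310.8),0,20,(255,0,0))
cv2.imwrite("pics/w1p.png",a)
E
```

```text
(no output)
```

View pics/w1o.png

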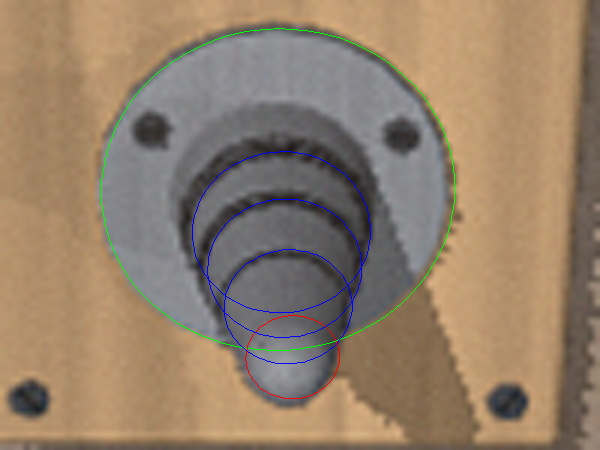

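View pics/w1p.png

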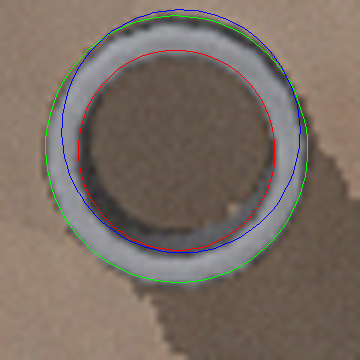

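The bush is at about (527.2,311.0) and the cone axis at about (527.1,182.7), which is 128 mm apart as expected. The bore looks close to 30. I'll go over the bush, descend and grip it.

```bash
python3 plan.py 527.2 311 70 80.3;python3 plan.py 527.2 311 4 80.3
```

```text
row [0.1933, -0.0322, 0.52] az 0.0 rows>= 2.8 -> [527.19 310.99  69.99  80.3 ]
row [0.0, 0.0, 0.264] az 0.0 rows>= 1.3 -> [527.19 310.99   3.99  80.3 ]
```

```bash
python3 -m jog '[[0.1933,-0.0322,0.2,0,0,0],[0.1933,-0.0322,0.4,0,0,0],[0.1933,-0.0322,0.52,0,0,0],[0.1933,-0.0322,0.52,0,0,0]]' && python3 -m jog '[[0,0,0.1,0,0,0],[0,0,0.18,0,0,0],[0,0,0.24,0,0,0],[0,0,0.264,0,0,0],[0,0,0.264,0,0,0],[0,0,0.264,0,0,0]]'
python3 - <<'E'
from bench import r
print(r.sense()["tool_pos"],r.sense()["tcp_rot"],r.sense()["ft_force"])
E
```

```text
time: 2.0
tool_pos: [521.0, 309.6, 62.0]
tcp_rot: [-179.4, 0.4, 80.5]
ft_force: [-1.5, -1.1, -1.0]
finger_gap: 85.2
time: 2.6
tool_pos: [528.0, 311.4, 5.5]
tcp_rot: [179.9, -0.1, 80.3]
ft_force: [-0.3, 0.8, 0.5]
finger_gap: 85.4
[528.04083931 311.37597129   5.46430158] [ 1.79918714e+02 -5.67487836e-02  8.03070650e+01] [-0.30820647  0.77843689  0.52102383]
```

```bash
python3 -m jog '[[0,0,0,0,0,0],[0,0,0,0,0,0],[0,0,0,0,0,0],[0,0,0,0,0,0],[0,0,0,0,0,0],[0,0,0,0,0,0],[0,0,0,0,0,0],[0,0,0,0,0,0]]' 0 45
python3 - <<'E'
from bench import r
from h import *
s=r.snapshot("wrist");np.savez("w2.npz",**s);cv2.imwrite("pics/w2.png",s["pixels"][:,:,::-1])
q=r.sense();print(q["tool_pos"],q["tcp_rot"],q["ft_force"],q["wrist_torque"],q["finger_gap"])
E
```

```text
time: 3.4
tool_pos: [527.8, 311.2, 4.8]
tcp_rot: [179.9, -0.0, 80.3]
ft_force: [-0.6, -0.2, 6.4]
finger_gap: 38.2
[527.73896632 311.18669833   4.75237123] [ 1.79945022e+02 -3.61517863e-02  8.02975010e+01] [-0.10276922  0.30360591  6.38611488] [-0.10724075  0.10305874 -0.00264766] 38.33195087623088
```

View pics/w2.png

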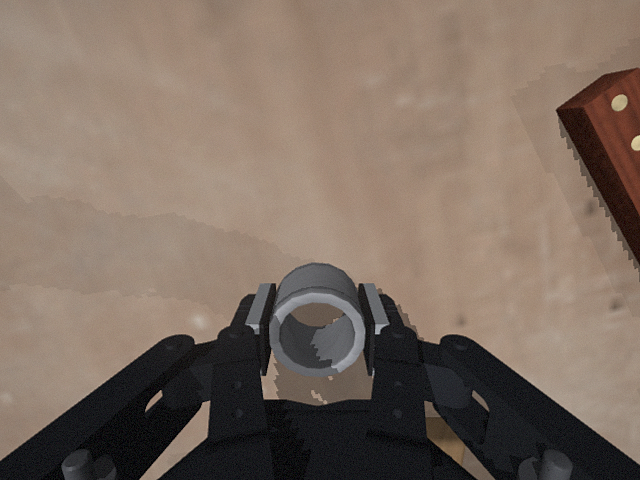

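The bush sits between the pads, its rim centred near (318,333) with a gap of 38 mm. I'll lift it.

```bash
python3 - <<'E'
from h import *
s=np.load("w2.npz"); print(atz(s,318,333.5,32))
crop(s,240,240,400,400,4,"pics/w2c.png")
E
python3 plan.py 527.2 311 114 80.3
```

```text
[528.15979868 310.46678602  32.        ]
pics/w2c.png (640, 640, 3)
row [0.0, 0.0, -0.44] az 0.0 rows>= 2.2 -> [527.19 310.99 113.99  80.3 ]
```

View pics/w2c.png

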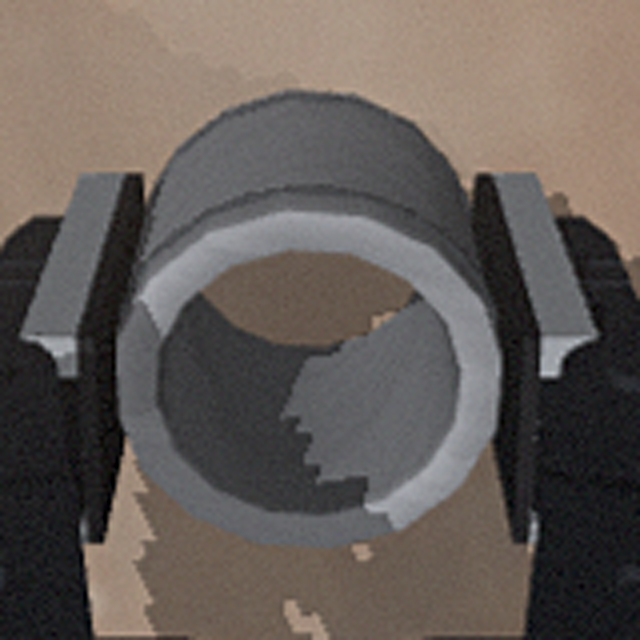

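```bash
python3 -m jog '[[0,0,-0.04,0,0,0],[0,0,-0.16,0,0,0],[0,0,-0.3,0,0,0],[0,0,-0.44,0,0,0],[0,0,-0.44,0,0,0],[0,0,-0.44,0,0,0],[0,0,-0.44,0,0,0],[0,0,-0.44,0,0,0]]'
python3 - <<'E'
from bench import r
q=r.sense();print(q["tool_pos"],q["tcp_rot"],q["ft_force"],q["wrist_torque"],q["finger_gap"])
E
```

```text
time: 4.25
tool_pos: [525.8, 310.3, 111.8]
tcp_rot: [-179.8, 0.1, 80.3]
ft_force: [-0.1, 0.3, -2.3]
finger_gap: 38.3
[525.80399509 310.32312629 111.8233641 ] [-1.79825781e+02  1.23087361e-01  8.02990658e+01] [-0.13114733  0.34590872 -2.32694213] [-0.01231021 -0.01842859  0.01177158] 38.25262084658774
```

```bash
python3 plan.py 527.4 182.8 112 80.3
```

```text
row [-0.5053, 0.0872, 0.008] az 0.0 rows>= 2.6 -> [527.4  182.8  111.99  80.3 ]
```

```bash
python3 -m jog '[[-0.1,0.0172,0.002,0,0,0],[-0.25,0.043,0.004,0,0,0],[-0.4,0.069,0.006,0,0,0],[-0.5053,0.0872,0.008,0,0,0],[-0.5053,0.0872,0.008,0,0,0],[-0.5053,0.0872,0.008,0,0,0],[-0.5053,0.0872,0.008,0,0,0],[-0.5053,0.0872,0.008,0,0,0],[-0.5053,0.0872,0.008,0,0,0],[-0.5053,0.0872,0.008,0,0,0]]'
python3 - <<'E'
from bench import r
from h import *
for n in ["wrist","scene","top"]:
    s=r.snapshot(n);np.savez(n+"3.npz",**s);cv2.imwrite(f"pics/{n}3.png",s["pixels"][:,:,::-1])
    if n=="scene": crop(s,260,260,400,420,4,"pics/scene3c.png")
q=r.sense();print(q["time"],q["tool_pos"],q["tcp_rot"],q["ft_force"],q["wrist_torque"],q["finger_gap"])
E
```

```text
time: 5.25
tool_pos: [527.3, 183.4, 111.9]
tcp_rot: [-180.0, 0.0, 80.4]
ft_force: [-0.2, 0.3, -1.7]
finger_gap: 38.4
pics/scene3c.png (640, 560, 3)
5.4 [527.35595302 183.03835067 112.00451094] [ 1.79998075e+02 -7.16403613e-04  8.03232136e+01] [-0.1240492   0.56349715 -2.1590934 ] [-0.04015612  0.00835379  0.01761949] 38.059359899162814
```

View pics/wrist3.png

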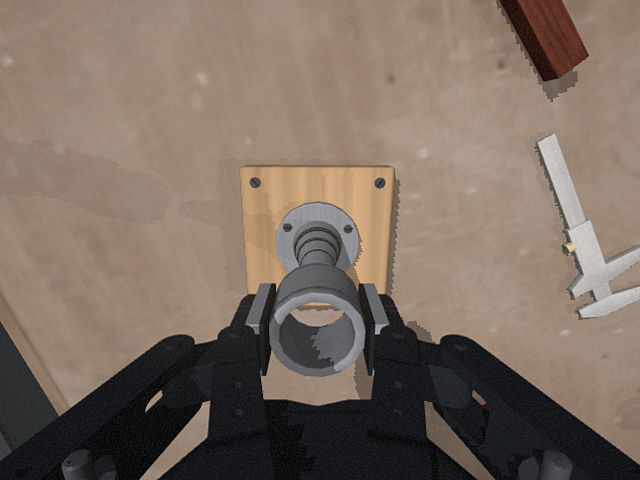

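View pics/scene3c.png

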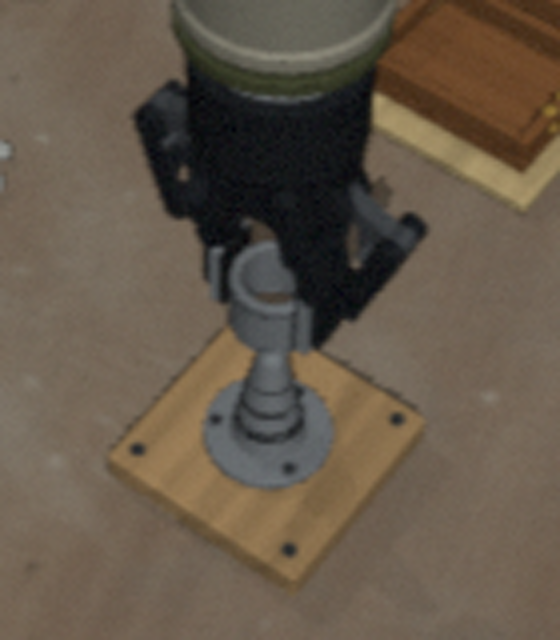

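The bush hangs over the cone, its rim at (317,334) and the flange at (317,240) in the wrist view. I'll overlay the model on both to check their alignment.

```bash
python3 - <<'E'
from h import *
s=dict(np.load("wrist3.npz"))
f=5
im0=s["pixels"][:,:,::-1]
x0,y0,x1,y1=255,270,375,385
def mk(): return cv2.resize(im0[y0:y1,x0:x1],None,fx=f,fy=f,interpolation=cv2.INTER_CUBIC)
def dr(c,z,r,col):
    th=np.linspace(0,2*np.pi,90);P=np.array([proj(s,(c[0]+r*np.cos(t),c[1]+r*np.sin(t),z)) for t in th])
    cv2.polylines(a,[((P-[x0,y0]+.5)*f).astype(int)],True,col,1)
a=mk();b=(527.35,183.05);dr(b,139.2,20,(0,255,0));dr(b,107.2,20,(255,0,0));dr(b,139.2,15,(0,0,255));cv2.imwrite("pics/o1.png",a)
x0,y0,x1,y1=265,190,370,290
a=mk();c=(527.2,182.8);dr(c,24,31,(0,255,0));
for z,rr in((39,15),(51.5,12.5),(64,10)):dr(c,z,rr,(255,0,0))
cv2.imwrite("pics/o2.png",a)
E
```

```text
(no output)
```

View pics/o1.png

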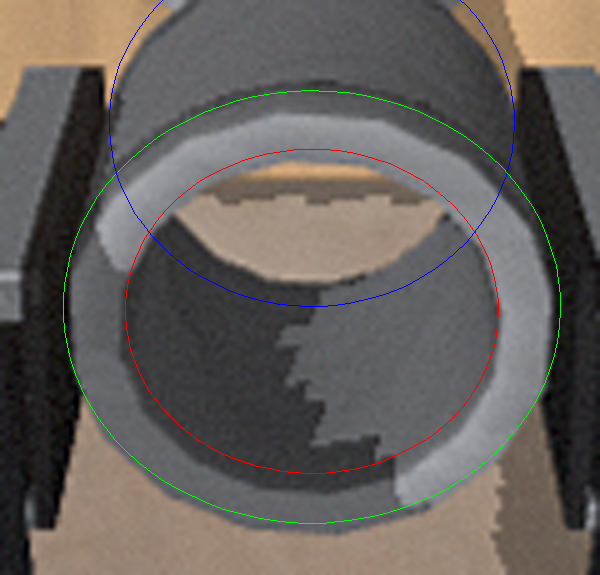

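View pics/o2.png

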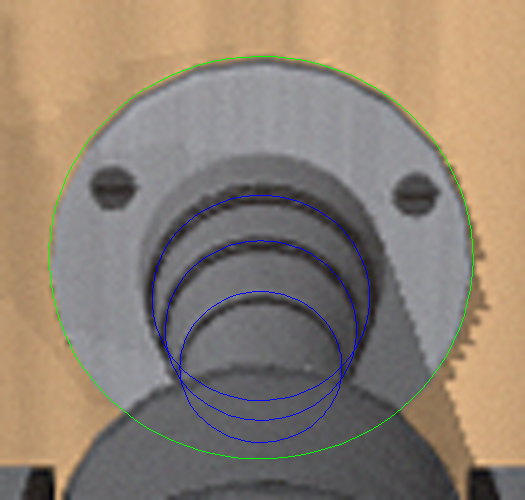

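Both line up within about 0.7 mm. I'll descend in stages and watch the force.

```bash
python3 plan.py 527.4 183.1 60 80.3; python3 -m jog '[[0.0012,0,0.05,0,0,0],[0.0012,0,0.12,0,0,0],[0.0012,0,0.18,0,0,0],[0.0012,0,0.208,0,0,0],[0.0012,0,0.208,0,0,0],[0.0012,0,0.208,0,0,0],[0.0012,0,0.208,0,0,0]]'
python3 - <<'E'
from bench import r
q=r.sense();print(q["time"],q["tool_pos"],q["tcp_rot"],q["ft_force"],q["wrist_torque"],q["finger_gap"])
E
```

```text
row [0.0012, -0.0002, 0.208] az 0.0 rows>= 1.0 -> [527.4  183.1   59.99  80.3 ]
time: 6.1
tool_pos: [528.2, 183.2, 60.9]
tcp_rot: [179.9, -0.0, 80.3]
ft_force: [0.7, 0.9, -0.9]
finger_gap: 37.9
6.1 [528.16075626 183.24435802  60.88651731] [ 1.79920625e+02 -3.44910147e-02  8.02974333e+01] [ 0.69425438  0.91373691 -0.93931212] [-0.02219003 -0.01362489 -0.00594386] 37.93665697774458
```

```bash
python3 plan.py 527.4 183.1 51 80.3; python3 -m jog '[[0,0,0.012,0,0,0],[0,0,0.024,0,0,0],[0,0,0.036,0,0,0],[0,0,0.036,0,0,0],[0,0,0.036,0,0,0],[0,0,0.036,0,0,0]]'; python3 -m jog '[[0,0,0.008,0,0,0],[0,0,0.012,0,0,0],[0,0,0.012,0,0,0],[0,0,0.012,0,0,0]]'; python3 plan.py 527.4 183.1 48 80.3;
```

```text
row [-0.0, 0.0, 0.036] az 0.0 rows>= 0.2 -> [527.4  183.1   50.99  80.3 ]
time: 6.7
tool_pos: [527.5, 183.1, 51.1]
tcp_rot: [180.0, -0.0, 80.3]
ft_force: [-0.3, 0.6, -1.2]
finger_gap: 38.1
time: 7.1
tool_pos: [527.4, 183.1, 48.0]
tcp_rot: [-180.0, 0.0, 80.3]
ft_force: [-0.0, 0.5, -2.0]
finger_gap: 38.6
row [-0.0, 0.0, 0.012] az 0.0 rows>= 0.1 -> [527.4  183.1   47.99  80.3 ]
```

```bash
python3 -m jog '[[0,0,0.004,0,0,0],[0,0,0.008,0,0,0],[0,0,0.008,0,0,0],[0,0,0.008,0,0,0]]';python3 plan.py 527.4 183.1 46 80.3;
```

```text
time: 7.5
tool_pos: [527.4, 183.1, 45.9]
tcp_rot: [-180.0, 0.0, 80.3]
ft_force: [0.2, 0.6, -1.6]
finger_gap: 38.0
row [-0.0, 0.0, 0.008] az 0.0 rows>= 0.0 -> [527.4  183.1   45.99  80.3 ]
```

```bash
python3 -m jog '[[0,0,0.004,0,0,0],[0,0,0.004,0,0,0],[0,0,0.004,0,0,0]]';python3 plan.py 527.4 183.1 45 80.3;
```

```text
time: 7.8
tool_pos: [527.4, 183.0, 44.9]
tcp_rot: [-180.0, 0.0, 80.3]
ft_force: [0.1, -0.1, -1.9]
finger_gap: 38.1
row [-0.0, 0.0, 0.004] az 0.0 rows>= 0.0 -> [527.4  183.1   44.99  80.3 ]
```

```bash
python3 -m jog '[[0,0,0.004,0,0,0],[0,0,0.004,0,0,0],[0,0,0.004,0,0,0]]';python3 plan.py 527.4 183.1 44 80.3;
```

```text
time: 8.1
tool_pos: [527.4, 183.1, 44.0]
tcp_rot: [-180.0, 0.0, 80.3]
ft_force: [0.5, 0.4, -2.0]
finger_gap: 38.3
row [-0.0, 0.0, 0.004] az 0.0 rows>= 0.0 -> [527.4  183.1   43.99  80.3 ]
```

```bash
python3 -m jog '[[0,0,0.004,0,0,0],[0,0,0.004,0,0,0],[0,0,0.004,0,0,0]]';python3 plan.py 527.4 183.1 43 80.3;
```

```text
time: 8.4
tool_pos: [527.5, 183.2, 43.0]
tcp_rot: [180.0, -0.0, 80.3]
ft_force: [0.2, 0.7, -1.5]
finger_gap: 38.3
row [-0.0, 0.0, 0.004] az 0.0 rows>= 0.0 -> [527.4  183.1   42.99  80.3 ]
```

```bash
python3 -m jog '[[0,0,0.004,0,0,0],[0,0,0.004,0,0,0],[0,0,0.004,0,0,0]]';python3 plan.py 527.4 183.1 42 80.3;
```

```text
time: 8.7
tool_pos: [527.5, 183.2, 42.1]
tcp_rot: [180.0, -0.0, 80.3]
ft_force: [0.0, 2.1, -0.7]
finger_gap: 38.0
row [-0.0, 0.0, 0.004] az 0.0 rows>= 0.0 -> [527.4  183.1   41.99  80.3 ]
```

```bash
python3 -m jog '[[0,0,0.004,0,0,0],[0,0,0.004,0,0,0],[0,0,0.004,0,0,0]]';python3 plan.py 527.4 183.1 41 80.3;
```

```text
time: 9.0
tool_pos: [527.6, 183.3, 41.4]
tcp_rot: [180.0, -0.0, 80.3]
ft_force: [-3.3, 1.8, 5.9]
finger_gap: 38.3
row [-0.0, 0.0, 0.004] az 0.0 rows>= 0.0 -> [527.4  183.1   40.99  80.3 ]
```

Contact came with the lower edge at about 36.6 and 8 N of push, alongside a small sideways force of (-3.3, +1.4). I'll ease the lateral offset toward zero force.

```bash
python3 plan.py 527.1 183.25 41 80.3;
```

```text
row [0.0004, -0.0013, -0.0] az 0.0 rows>= 0.0 -> [527.1  183.26  40.99  80.3 ]
```

```bash
python3 -m jog '[[0.0004,-0.0013,0,0,0,0],[0.0004,-0.0013,0,0,0,0],[0.0004,-0.0013,0,0,0,0]]'; python3 - <<'E'
from bench import r
q=r.sense();print(q["time"],q["tool_pos"],q["tcp_rot"],q["ft_force"],q["wrist_torque"])
E
```

```text
time: 9.3
tool_pos: [527.5, 183.3, 41.4]
tcp_rot: [180.0, -0.0, 80.3]
ft_force: [-2.2, 1.0, 5.2]
finger_gap: 38.1
9.3 [527.48429379 183.2923044   41.40602264] [ 1.79957712e+02 -1.40502861e-02  8.03008445e+01] [-2.17238836  0.98554024  5.1948935 ] [ 0.24780813  0.38976967 -0.07385015]
```

```bash
python3 plan.py 526.9 183.3 40.8 80.3; python3 -m jog '[[0.0001,-0.0008,0.0008,0,0,0],[0.0001,-0.0008,0.0008,0,0,0],[0.0001,-0.0008,0.0008,0,0,0],[0.0001,-0.0008,0.0008,0,0,0]]'; python3 - <<'E'
from bench import r
q=r.sense();print(q["time"],q["tool_pos"],q["tcp_rot"],q["ft_force"],q["wrist_torque"])
E
```

```text
row [0.0, -0.0008, 0.0008] az 0.0 rows>= 0.0 -> [526.9  183.29  40.79  80.3 ]
time: 9.7
tool_pos: [527.5, 183.3, 41.4]
tcp_rot: [179.9, -0.0, 80.3]
ft_force: [-2.7, 0.5, 5.9]
finger_gap: 38.4
9.7 [527.48465619 183.27552929  41.3951992 ] [ 1.79939164e+02 -1.63614938e-02  8.02926362e+01] [-2.66103255  0.52182331  5.9025686 ] [ 0.16611437  0.41245148 -0.04242897]
```

```bash
python3 -m jog '[[0,0,0,0,0,0],[0,0,0,0,0,0],[0,0,0,0,0,0]]'; python3 - <<'E'
from bench import r
from h import *
q=r.sense();print(q["time"],q["tool_pos"],q["tcp_rot"],q["ft_force"],q["wrist_torque"])
for n in ["wrist","scene"]:
    s=r.snapshot(n);np.savez(n+"4.npz",**s)
    if n=="scene": crop(s,280,300,380,410,6,"pics/scene4c.png")
    else: crop(s,220,200,420,400,3,"pics/wrist4c.png")
E
```

```text
time: 10.0
tool_pos: [527.5, 183.3, 41.4]
tcp_rot: [179.9, -0.0, 80.3]
ft_force: [-2.2, 1.7, 6.9]
finger_gap: 38.2
10.0 [527.51073737 183.32472654  41.42801645] [ 1.79935678e+02 -1.91874675e-02  8.02957760e+01] [-2.16083493  1.67172037  6.88530614] [0.13565543 0.35838109 0.00623316]
pics/wrist4c.png (600, 600, 3)
pics/scene4c.png (660, 600, 3)
```

View pics/scene4c.png

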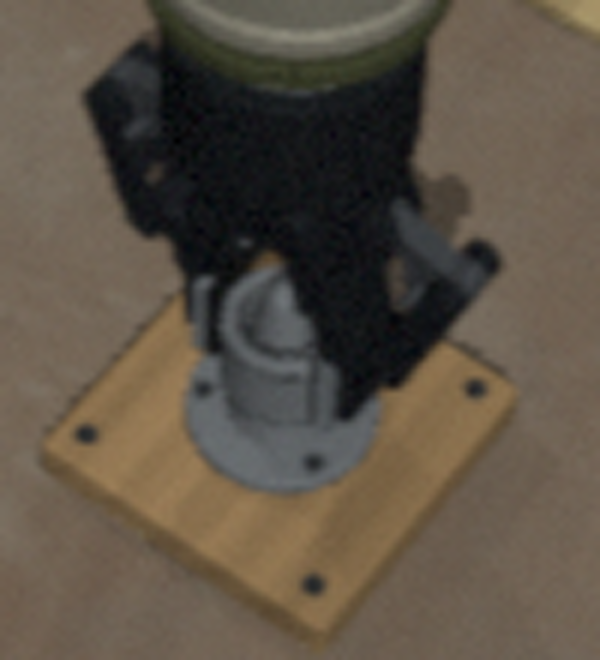

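View pics/wrist4c.png

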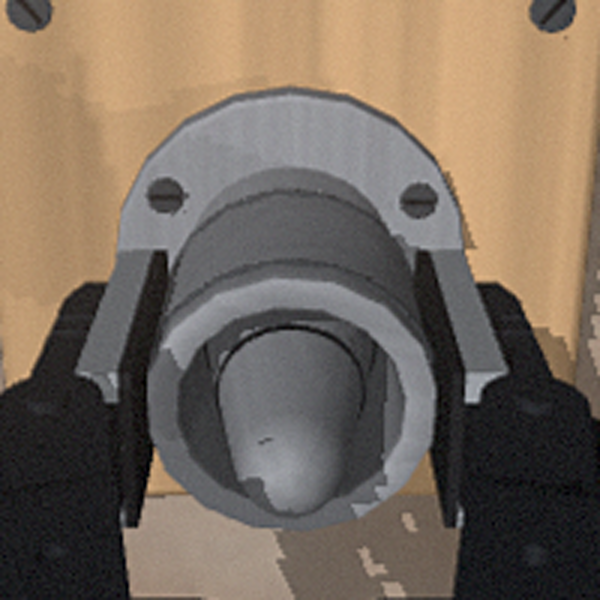

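The scene crop shows the bush level on the cone, its lower edge near (270,425), just above the flange and covering all the marks. The wrist crop shows the nose centred in the bore. The lower edge is at about 36.6 above the bench, or 12.6 above the foot, and the push held at 7 to 9 N for about a second. The three-line point (15) is nearest, with two lines at 27.5. The bush hasn't slipped in the grip. Now I'll draw it off straight up.

```bash
python3 -m jog '[[0,0,0,0,0,0],[0,0,0,0,0,0]]'; python3 plan.py 527.3 183.2 130 80.3; python3 -m jog '[[0.0002,0.0016,-0.01,0,0,0],[0.0002,0.0016,-0.03,0,0,0],[0.0002,0.0016,-0.08,0,0,0],[0.0002,0.0016,-0.15,0,0,0],[0.0002,0.0016,-0.25,0,0,0],[0.0002,0.0016,-0.3568,0,0,0],[0.0002,0.0016,-0.3568,0,0,0],[0.0002,0.0016,-0.3568,0,0,0]]'
python3 plan.py 530 0 150 80.3;
```

```text
time: 10.3
tool_pos: [527.5, 183.3, 41.4]
tcp_rot: [179.9, -0.0, 80.3]
ft_force: [-1.9, 0.1, 6.3]
finger_gap: 37.9
row [-0.0001, 0.0016, -0.3568] az 0.0 rows>= 1.8 -> [527.29 183.2  129.99  80.3 ]
time: 11.1
tool_pos: [527.9, 183.3, 130.9]
tcp_rot: [179.9, -0.0, 80.3]
ft_force: [0.5, -0.1, -2.3]
finger_gap: 38.1
row [-0.7205, 0.1341, -0.08] az 0.0 rows>= 3.7 -> [529.99   0.   149.99  80.3 ]
```

```bash
python3 -m jog '[[-0.15,0.028,-0.05,0,0,0],[-0.34,0.063,-0.08,0,0,0],[-0.53,0.099,-0.08,0,0,0],[-0.7205,0.1341,-0.08,0,0,0],[-0.7205,0.1341,-0.08,0,0,0],[-0.7205,0.1341,-0.08,0,0,0],[-0.7205,0.1341,-0.08,0,0,0]]'
python3 - <<'E'
from bench import r
from h import *
s=r.snapshot("wrist");np.savez("w5.npz",**s);cv2.imwrite("pics/w5.png",s["pixels"][:,:,::-1])
s=r.snapshot("scene");np.savez("s5.npz",**s);crop(s,330,190,480,310,5,"pics/s5.png")
E
```

```text
time: 11.8
tool_pos: [529.3, 0.9, 148.8]
tcp_rot: [-179.9, -0.0, 80.3]
ft_force: [-0.3, 0.3, -2.4]
finger_gap: 38.0
pics/s5.png (600, 750, 3)
```

View pics/w5.png

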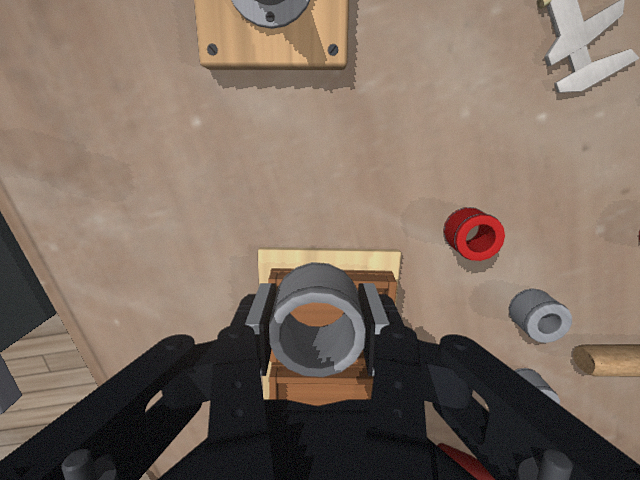

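View pics/s5.png

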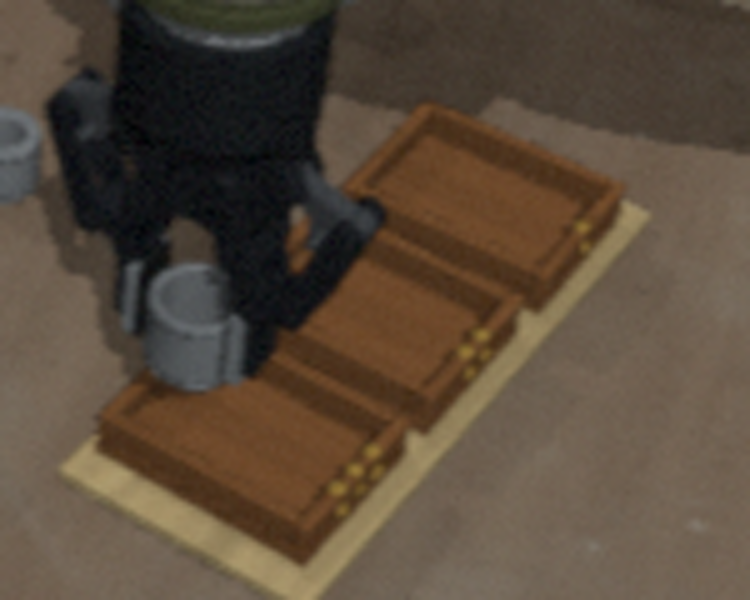

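The crop confirms it: the till nearest the gauge carries three tacks on its near rim, at about (338,488), (355,470) and (373,452). Next I'll locate its centre.

```bash
python3 - <<'E'
from h import *
s=dict(np.load("s5.npz"));t=np.load("top0.npz")
P=[atz(s,a/5+330,b/5+190,33) for a,b in [(100,420),(303,548),(405,430),(215,318)]]
for p in P: print(p.round(1))
c=np.mean(P,0);print("c",c, "yaw", np.degrees(np.arctan2(*(P[0]-P[1])[1::-1])))
crop(t,295,260,415,335,6,"pics/t5.png")
E
```

```text
[586.8 -51.3  33. ]
[480.5 -23.2  33. ]
[ 465.8 -107.9   33. ]
[ 566.9 -134.4   33. ]
c [524.99485406 -79.21302202  33.        ] yaw -14.773377373476704
pics/t5.png (450, 720, 3)
```

View pics/t5.png

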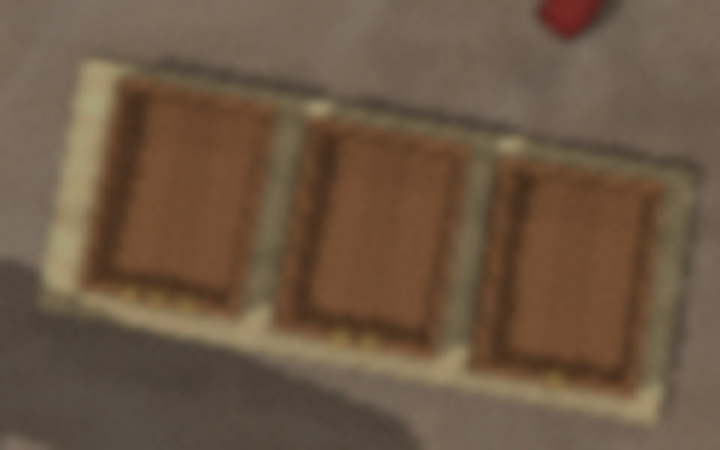

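```bash
python3 - <<'E'
from h import *
t=np.load("top0.npz");s=np.load("w5.npz")
P=[atz(t,a/6+295,b/6+260,33) for a,b in [(118,78),(275,103),(240,312),(83,288)]]
for p in P: print(p.round(1))
print("c",np.mean(P,0), np.degrees(np.arctan2(*(P[0]-P[3])[1::-1])),np.degrees(np.arctan2(*(P[1]-P[2])[1::-1])))
for z,p in [(9,(258,249)),(9,(402,251)),(33,(270,269)),(33,(394,271))]: print(atz(s,*p,z).round(1))
crop(s,240,230,420,410,4,"pics/w5c.png")
E
```

```text
[584.3 -53.8  33. ]
[ 571.7 -132.9   33. ]
[ 467.6 -114.5   33. ]
[479.5 -36.2  33. ]
c [525.77252968 -84.34629178  33.        ] -9.487804048020331 -10.04878394104124
[472.8 -13.9   9. ]
[600.5 -37.5   9. ]
[484.7 -25.4  33. ]
[587.3 -44.6  33. ]
pics/w5c.png (720, 720, 3)
```

View pics/w5c.png

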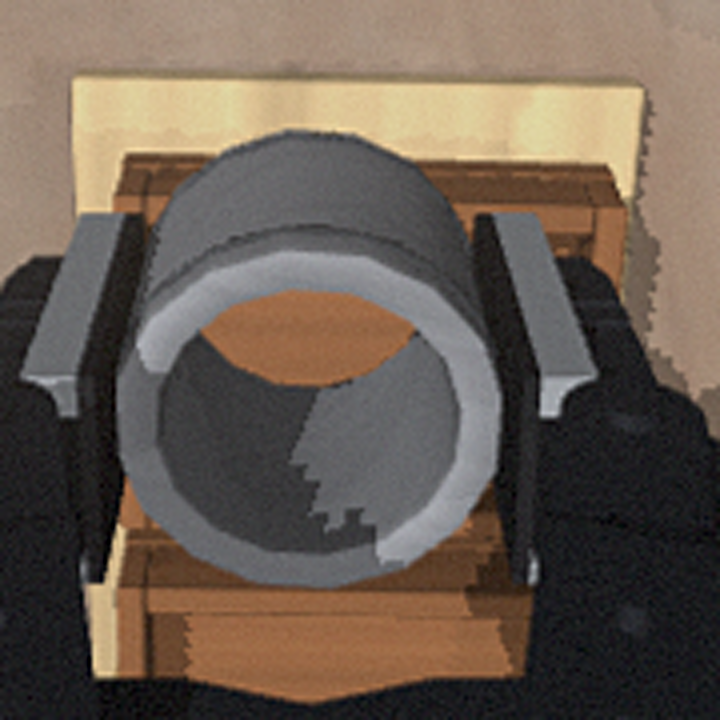

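```bash
python3 plan.py 526.5 -82.5 60 80.3; python3 -m jog '[[-0.12,0.02,0.08,0,0,0],[-0.25,0.042,0.18,0,0,0],[-0.3276,0.0418,0.3,0,0,0],[-0.3276,0.0418,0.36,0,0,0],[-0.3276,0.0418,0.36,0,0,0],[-0.3276,0.0418,0.36,0,0,0],[-0.3276,0.0418,0.36,0,0,0],[-0.3276,0.0418,0.36,0,0,0]]'
python3 - <<'E'
from bench import r
from h import *
s=r.snapshot("wrist");np.savez("w6.npz",**s);crop(s,160,200,480,440,2,"pics/w6.png")
s=r.snapshot("scene");np.savez("s6.npz",**s);crop(s,330,190,480,310,5,"pics/s6.png")
E
```

```text
row [-0.3276, 0.0418, 0.36] az 0.0 rows>= 2.4 -> [526.5  -82.49  59.99  80.3 ]
time: 12.7
tool_pos: [527.9, -81.9, 61.7]
tcp_rot: [179.8, 0.0, 80.4]
ft_force: [-0.3, 0.3, -1.9]
finger_gap: 38.5
pics/w6.png (480, 640, 3)
pics/s6.png (600, 750, 3)
```

View pics/w6.png

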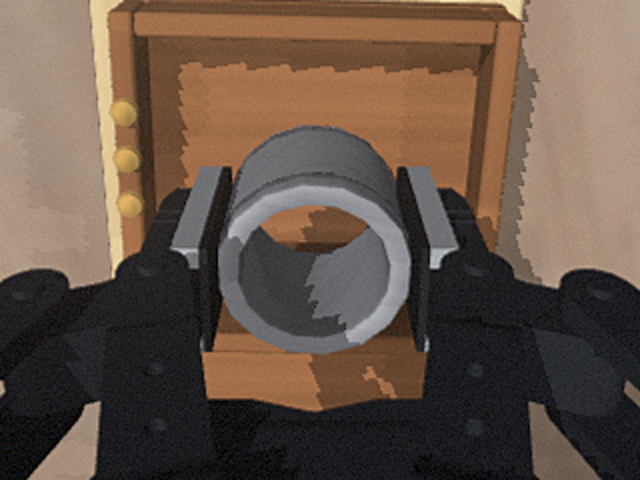

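View pics/s6.png

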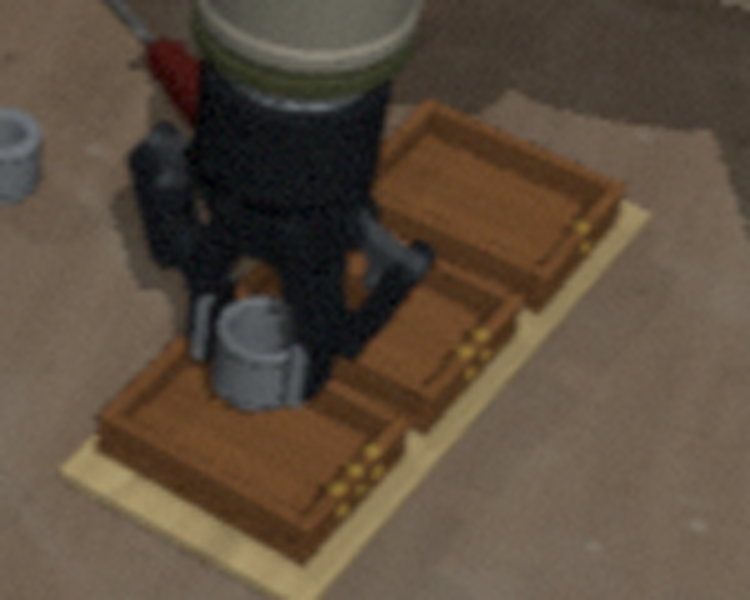

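The wrist crop shows three tacks at (124,113), (127,159) and (130,206) beside the held bush. The middle tack gives the till's centre line.

```bash
python3 - <<'E'
from h import *
s=np.load("w6.npz");ax=np.array([.986,-.168]);ay=np.array([.168,.986])
q=lambda a,b,z=33: atz(s,a/2+160,b/2+200,z)[:2]
m=q(127,159);print("mid tack",m, "centre est",m+ax*51)
for n,p in [("outerTL",(112,12)),("outerTR",(521,18)),("inTL",(135,37)),("inTR",(496,43))]:
    w=q(*p);print(n,w, "till coords rel tack",(w-m)@ax,(w-m)@ay)
E
```

```text
mid tack [475.77033979 -75.74619719] centre est [526.05633979 -84.31419719]
outerTL [482.40796028 -34.02527296] till coords rel tack -0.4644214621986461 42.251951529223604
outerTR [588.44932833 -53.71236142] till coords rel tack 107.39979829482753 40.65543214596172
inTL [486.70253607 -41.63535926] till coords rel tack 5.048524766247553 35.46989517540966
inTR [581.33840417 -59.42973309] till coords rel tack 101.34894551129777 33.82346841890441
```

```bash
python3 plan.py 527.8 -84.3 23 80.3; python3 -m jog '[[-0.0062,0.0063,0.04,0,0,0],[-0.0062,0.0063,0.08,0,0,0],[-0.0062,0.0063,0.12,0,0,0],[-0.0062,0.0063,0.148,0,0,0],[-0.0062,0.0063,0.148,0,0,0],[-0.0062,0.0063,0.148,0,0,0],[-0.0062,0.0063,0.148,0,0,0]]'
```

```text
row [-0.0063, 0.0064, 0.148] az 0.0 rows>= 0.7 -> [527.81 -84.31  22.99  80.3 ]
time: 13.5
tool_pos: [527.8, -84.2, 22.9]
tcp_rot: [-180.0, -0.0, 80.3]
ft_force: [-0.1, -0.1, -1.9]
finger_gap: 38.3
```

```bash
python3 -m jog '[[0,0,0.004,0,0,0],[0,0,0.008,0,0,0],[0,0,0.008,0,0,0],[0,0,0.008,0,0,0],[0,0,0.008,0,0,0]]';python3 plan.py 527.8 -84.3 21 80.3
```

```text
time: 14.0
tool_pos: [527.9, -84.2, 21.1]
tcp_rot: [180.0, 0.0, 80.3]
ft_force: [-0.0, -0.1, -1.8]
finger_gap: 38.0
row [0.0, -0.0, 0.008] az 0.0 rows>= 0.0 -> [527.81 -84.31  20.99  80.3 ]
```

```bash
python3 -m jog '[[0,0,0.002,0,0,0],[0,0,0.002,0,0,0],[0,0,0.002,0,0,0]]';python3 plan.py 527.8 -84.3 20.5 80.3
```

```text
time: 14.3
tool_pos: [528.0, -84.3, 20.8]
tcp_rot: [180.0, 0.0, 80.3]
ft_force: [-2.3, 0.5, 2.4]
finger_gap: 38.1
row [0.0, -0.0, 0.002] az 0.0 rows>= 0.0 -> [527.81 -84.31  20.49  80.3 ]
```

Contact came at 20.8, just where the floor should be. That also confirms the offset between grip and lower edge. I'll release with a limited opening.

```bash
python3 -m jog '[[0,0,0,0,0,0],[0,0,0,0,0,0],[0,0,0,0,0,0],[0,0,0,0,0,0],[0,0,0,0,0,0],[0,0,0,0,0,0]]' 0.59
```

```text
time: 14.9
tool_pos: [527.8, -84.2, 20.5]
tcp_rot: [-180.0, 0.0, 80.3]
ft_force: [0.2, 0.4, -0.0]
finger_gap: 50.4
```

```bash
python3 -m jog '[[0,0,-0.02,0,0,0],[0,0,-0.08,0,0,0],[0,0,-0.2,0,0,0],[0,0,-0.4,0,0,0],[0,0,-0.6,0,0,0],[-0.2,0,-0.7,0,0,0],[-0.32,0,-0.7,0,0,0],[-0.32,0,-0.7,0,0,0],[-0.32,0,-0.7,0,0,0]]'
python3 - <<'E'
from bench import r
from h import *
s=r.snapshot("wrist");np.savez("w7.npz",**s);cv2.imwrite("pics/w7.png",s["pixels"][:,:,::-1])
s=r.snapshot("scene");np.savez("s7.npz",**s);cv2.imwrite("pics/s7.png",s["pixels"][:,:,::-1])
print(r.sense()["qd"])
E
```

```text
time: 15.8
tool_pos: [514.3, -163.7, 196.7]
tcp_rot: [179.9, -0.0, 80.2]
ft_force: [-0.1, 0.0, -0.5]
finger_gap: 50.3
[ 0.77519625  0.34974687  0.49105521 -0.07768283 -0.1435925  -0.1888914 ]
```

View pics/w7.png

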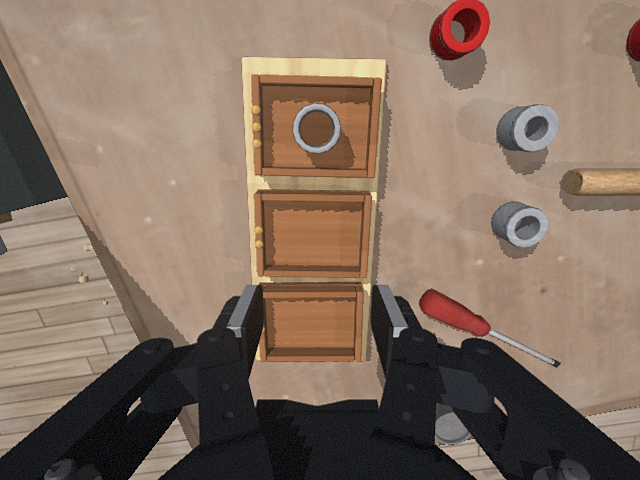

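View pics/s7.png

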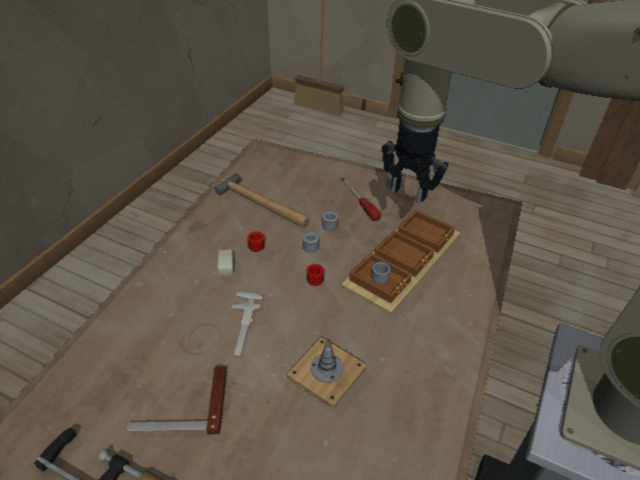

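The wrist view shows the bush upright in the three-tack till at (316,128), with the tacks at (256,110), (256,127) and (256,144). The other bushes at (527,128) and (519,224) are untouched and have visibly smaller bores. In the scene view nothing else has moved.

```bash
python3 -m jog '[[0,0,0,0,0,0],[0,0,0,0,0,0],[0,0,0,0,0,0]]'; python3 -c "
from bench import r
print(r.hand_in())"
```

```text
time: 16.2
tool_pos: [514.3, -162.4, 195.2]
tcp_rot: [-180.0, -0.0, 80.4]
ft_force: [-0.3, 0.4, -0.6]
finger_gap: 50.3
the job is handed in; nothing more can be done
None
```

The bush beside the gauge stopped nearest the three-line mark and now stands upright in the three-tack till. The job was handed in at 16.2 s, and the hand-in gave no verdict.

- **Gauging:** The bush went down the cone until it stopped, level, with its lower edge about 12.6 mm above the cone's foot. The three-line mark is at 15 mm and the two-line mark at 27.5 mm. I held it there for about 1.3 s with roughly 7 to 9 N of push.
- **Not bound:** A bush of the largest possible bore, 31, would stop 12.5 mm up, so it was home and not caught on one side.
- **Placing:** The lower edge touched the till floor at the expected height, which confirmed the bush had not slipped in the grip. The last wrist picture shows it upright and clear of the till walls, with three tacks beside it.
- **Other items:** In the last scene picture the other two bushes, the red look-alikes and the calliper look unmoved. The tin was hidden behind the gripper there, and the wrist view only partly shows it. The arm never went near it.
- **Disagreements:** A sideways force of about 2 to 3 N stayed on while the bush was seated, and small shifts did not remove it. The wrist camera put the bush up to 1 mm from where the arm's own position put it. I settled that by going by the contact forces.

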